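# Close the toy filling station

## Robot

A 6-joint arm with a two-finger parallel gripper is mounted at the origin on the work surface. World frame = base frame: x ahead of the robot, y to its left, z up, the work surface at z = 0. Lengths are in m, angles in rad, forces in N, time in s.
With the tool pointing down it reaches from about 0.4 to 0.825 m from the base axis. Payload 7 kg.
Tool frame: the origin (TCP) lies on the centre line of the jaws, within the pads' length; the fingertips stand 22 mm ahead of it and the grasp point (between the pads) lies 3 mm ahead of it; z points along the fingers, y is the line along which they close (so a half turn about z gives the same grasp; the last joint's range is limited). The gripper opens to 88 mm and grips with 3 to 60 N. Pads are 19 mm wide; open, the fingers measure 130 mm over their backs; the gripper's body (78 mm by 193 mm) begins 47 mm behind the grasp point.
Start: joints at [0.288, 0.359, 0.012, 0, -1.224, -0.288], TCP at [0.675, -0, 0.249] pointing down, gripper open.
Joint ranges: [-3.07, 3.07], [-1.43, 2.12], [-1.02, 1.25], [-3.03, 1.67], [-3.05, -0], [-3.03, 3.03]. Speed limits (rad/s): [2.39, 2.39, 3.01, 3.14, 3.14, 3.14].

## Interface

Orientations are given as [roll, pitch, yaw] about the fixed x, y, z axes, in that order (R = Rz(yaw) Ry(pitch) Rx(roll)).
In Python, from station import arm gives the robot as it stands.
- The arm moves only by the tool arm_command, never from a script. Its argument "series" is one flat list of numbers, 7 for each row, row after row: the turn, a rotation vector about the tool's x, y, z each as a share of 90 degrees, from -1 to 1, then the shift along the tool's x, y, z each as a share of 0.1 m, from -1 to 1, then the opening, from 0 (shut) to 1 (fully open). A call has 1 to 8 rows; each row is the pose to reach, as a shift and turn from the pose commanded when the call began, along the tool's axes at that moment; what a row does not reach only later rows make up. A row lasts 1/8 s, in which the tool goes at most 62.5 mm and 10.7 degrees, less where a joint would pass 70% of its speed; a pose out of reach is approached as far as the arm can. A call with a number of a shift or a turn outside -1 to 1 is refused whole. A call with a gripper value outside its range is refused whole. The fingers move at their own pace and stop on an object; "force" is the grip in N (left out, the last holds). Time passes only in rows, so rows that repeat a pose let the fingers close. It gives the time, the measured TCP pose, the force, the opening and the grip force at its end, in the units of the state.
- arm.get_state(): the state, without advancing time (a new reading comes with each control period).
- arm.grab_frame(name): name is "scene" or "side" or "wrist"; returns the picture (420x560x3 uint8, blue, green, red); there is no depth.
- arm.camera_model(name): a dict with "fovy" (degrees; the focal length in pixels is half the picture's height over the tangent of half this angle, whatever the lens; pixels are square), "cx", "cy" (the principal point, pixels), "pose" (4x4, takes a point from camera to world coordinates). Camera axes: x right, y down, z forward; pixel columns grow to the right and rows downward; lengths in m; the calibration is good to about 2 mm. A picture is of the moment at which its call begins: read the wrist's pose just before it. camera_model takes no time and is no camera call; for the wrist camera it gives the pose at the moment of the call.
- arm.job_done(): hands the job in; it is judged then, once.
The state is a dict: "t": time; "q": joint angles; "qd": joint speeds; "joint_efforts": joint torques, N m; "eef_pos": TCP position; "ee_rot": TCP orientation; "force": force on the tool from outside, world axes, zero at the start; "moment": the same for the moment, N m; "width": finger opening in m; "gripper_force": force on a finger pad.
Only numpy, scipy, OpenCV 4.12 (cv2) and the standard library are available. Lean on these libraries where they do the work, as an engineer would, in place of code of your own. Each camera call takes 0.05 s, during which the arm holds its last target. There are 200 camera calls.

## Task

Close up the toy filling station: pick up the orange fuel drum and press it, upright, down onto the station's green sprung pad until the pad is all the way down, holding it there for about a second. Then set the drum down (do not drop it) standing upright in the empty bay of the aluminium tray and let go, and only after that turn the station's blue dial fully anticlockwise (seen from above) to its off stop. Leave the other toys where they are.

Things in the scene. Friction and masses are not known exactly. Their poses are not given: they have to be found in the camera images.
- drum: loose orange plastic toy fuel drum, an upright cylinder 45 mm in diameter and 75 mm tall with two white bands and a small black cap on top, about 0.12 kg; origin at the centre of its underside, z up. It stands on the floor of the white pull-out tray (floor 5 mm above the shelf, rim 20 mm), between the station and the aluminium tray
- station: fixed grey toy filling station, a slab 130 mm (its x) by 230 mm (its y) by 26 mm high; origin at the centre of its underside. The green pad is at its y = +57 mm, the blue dial at y = -57 mm, both at x = 0; a small red pump (20 by 40 mm, its top 60 mm above the station's underside) stands at x = +50 mm, y = 0
- pad_top (a point): centre of the top face of the round green sprung pad (56 mm in diameter, in a black ring of 72 mm); z up. At rest the top is 52 mm above the station's underside; it moves down with the pad
- pad (a joint): how far the pad is pressed down: 0 at rest, 0.010 m fully down at its stop; spring: starts to move at about 2.4 N, needs about 8 N to be fully down, springs back when released
- dial_grip (a point): on the axis of the blue dial at the height to grip it, 63 mm above the station's underside; the frame turns with the dial. The dial is a flat disc of 46 mm diameter carrying an upright grip bar 44 mm long (along this frame's x), 14 mm thick (along y) whose top is 7 mm above and whose foot is 23 mm below this point; a white line on top marks the bar's -x end. Axis vertical
- dial (a joint): angle of the dial in rad: 0 is the off stop, fully anticlockwise seen from above (the white line then points to the station's -x side, to the small red dot); it grows as the dial is turned clockwise, up to 3.0 at the other stop. It turns with light friction (about 0.04 N m) and stays where it is left. It starts 1.2 to 2.7 rad from off
- road_tray: fixed aluminium tray 130 mm (its x) by 230 mm (its y), walls 22 mm high and 4 mm thick, floor 4 mm thick, parted by a wall across its middle (at y = 0) into two bays; origin at the centre of its underside. The bay at +y holds two wooden road blocks 18 mm high, the bay at -y is empty
- bay (a point): centre of the floor of the empty bay (free space 122 mm along x by 109 mm along y), on the floor's surface, z up
- block1: loose wooden road block, 36 x 86 x 18 mm, black road on top, lying in the full bay; origin at the centre of its underside; leave alone
- block2: second road block, like the first; leave alone
- convertible: loose purple die-cast convertible, 118 mm long (along its x), 52 mm wide, 40 mm high; origin at the centre of its underside; leave alone
- digger: loose yellow plastic digger, 115 mm long (along its x), 64 mm wide, 87 mm high; origin under the middle of its tracks, the bucket to its -x; leave alone. (Beyond the digger and the car, 0.84 m and more ahead of the robot, stands a fixed blue toy garage with a red roof, 113 mm high, its yellow door ajar: not needed)
Not all that is in view belongs to the job. Of the things like the drum, leave any that is pink or red; of the rest the larger one is meant.

How it is judged:
By the outcome, as a careful person would: the job done as asked, in the order asked, and still so for the second after the job is handed in, with the robot touching nothing.
It also fails if it takes over 59 s, if anything falls off the work surface, if the arm or the gripper's body presses on something with over 40 N, if the wrist force passes 120 N, or if a joint passes its speed limit or range.

## Working session

There is one attempt and no reset: what is moved stays moved. The work goes in short steps, Python scripts to look and compute and a tool call to move; the robot and the scene stay as the last step left them, time stands still between calls to the robot, and variables do not carry over. Pictures are saved under pics/ and viewed, at most 11 in all, crops included, and the job is handed in when it is done.

Besides the shell and the picture viewer there is one more tool, called after "Call:" as a command line: name --argument value ..., lists and objects as JSON in quotes. arm_command: Moves the arm, as the interface text tells. Its arguments: {"type":"object","properties":{"series":{"type":"array"},"force":{"type":"number"}},"required":["series"]}

```bash
mkdir -p pics; ls
python3 - <<'E'
from station import arm
import cv2,numpy as np
ims=[arm.grab_frame(n) for n in("scene","side")]
for n,i in zip(("scene","side"),ims): cv2.imwrite(f"pics/{n}0.png",i)
cv2.imwrite("pics/wrist0.png",arm.grab_frame("wrist"))
for n in("scene","side","wrist"):
  m=arm.camera_model(n);print(n,{k:(np.round(v,3).tolist()) for k,v in m.items() if not isinstance(v,str)})
s=arm.get_state();print(s["t"],s["eef_pos"],s["ee_rot"],s["width"])
E
```

```text
pics
scene {'fovy': 56.026, 'cx': 282.233, 'cy': 214.966, 'pose': [[0.674, 0.515, -0.529, 1.038], [0.738, -0.489, 0.465, -0.433], [-0.02, -0.704, -0.71, 0.765], [0.0, 0.0, 0.0, 1.0]]}
side {'fovy': 52.297, 'cx': 276.186, 'cy': 205.503, 'pose': [[0.829, -0.39, 0.401, 0.14], [-0.559, -0.597, 0.575, -0.551], [0.015, -0.701, -0.713, 0.772], [0.0, 0.0, 0.0, 1.0]]}
wrist {'fovy': 66.044, 'cx': 282.987, 'cy': 211.582, 'pose': [[-1.0, 0.0, -0.002, 0.675], [-0.0, 0.951, 0.309, -0.084], [0.002, 0.309, -0.951, 0.384], [0.0, 0.0, 0.0, 1.0]]}
0.15 [ 6.74667935e-01 -4.45875271e-05  2.47845988e-01] [ 3.14035077e+00 -1.29168572e-04 -1.57086400e+00] 0.08788511548000078
```

View pics/scene0.png

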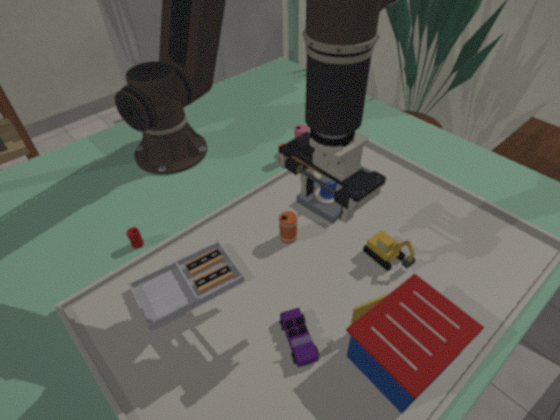

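View pics/side0.png

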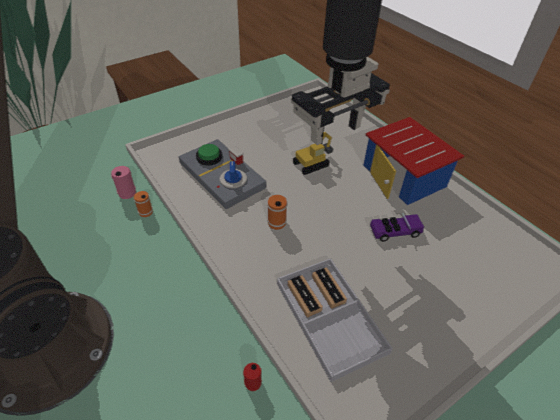

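View pics/wrist0.png

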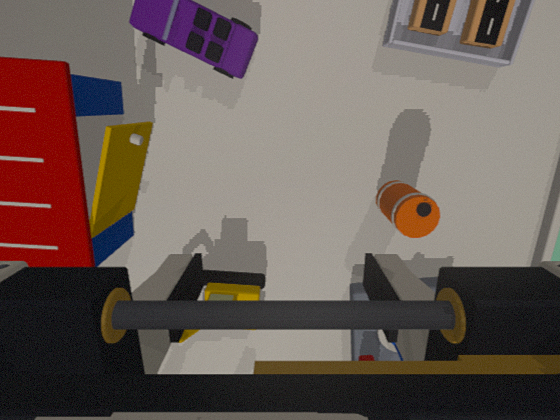

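The drum lookalikes in the side view are pink (123,182), small orange (144,203), larger orange (277,211) and red (252,377). I choose the larger orange one at (277,211), which stands on the white tray between the station and the aluminium tray; I'll check it in a crop.

```bash
cat > h.py <<'E'
import numpy as np,cv2
from station import arm
def model(n,m=None):
    m=m or arm.camera_model(n); return m
def ray(m,u,v):
    f=210/np.tan(np.radians(m["fovy"])/2); T=np.array(m["pose"])
    d=T[:3,:3]@np.array([(u-m["cx"])/f,(v-m["cy"])/f,1]); return T[:3,3],d/np.linalg.norm(d)
def onz(m,u,v,z):
    o,d=ray(m,u,v); return o+d*(z-o[2])/d[2]
def proj(m,p):
    f=210/np.tan(np.radians(m["fovy"])/2); T=np.array(m["pose"]); c=T[:3,:3].T@(np.array(p)-T[:3,3])
    return m["cx"]+f*c[0]/c[2],m["cy"]+f*c[1]/c[2]
def tri(r1,r2):
    (a,d),(b,e)=r1,r2; A=np.stack([d,-e],1); s=np.linalg.lstsq(A,b-a,rcond=None)[0]
    p,q=a+d*s[0],b+e*s[1]; return (p+q)/2,np.linalg.norm(p-q)
def blobs(im,lo,hi,amin=15):
    h=cv2.inRange(cv2.cvtColor(im,cv2.COLOR_BGR2HSV),lo,hi)
    n,l,s,c=cv2.connectedComponentsWithStats(h)
    return [(s[i].tolist(),np.round(c[i],1).tolist()) for i in range(1,n) if s[i][4]>=amin],l
E
python3 - <<'E'
from h import *
for n in("side","scene","wrist"):
  im=cv2.imread(f"pics/{n}0.png")
  print(n)
  for nm,lo,hi in(("orange",(5,150,90),(16,255,255)),("green",(50,130,30),(75,255,255)),("blue",(105,120,50),(125,255,255))):
    print(nm,blobs(im,lo,hi,40)[0])
im=cv2.imread("pics/side0.png")
a=cv2.resize(im[130:240,170:303],None,fx=3,fy=3,interpolation=cv2.INTER_CUBIC)
b=cv2.resize(im[250:380,265:398],None,fx=3,fy=3,interpolation=cv2.INTER_CUBIC)
o=np.zeros((400,800,3),np.uint8);o[:330,:399]=a;o[:390,401:800]=b
cv2.imwrite("pics/crop1.png",o)
E
```

```text
side
orange [([134, 191, 14, 11, 107], [140.4, 196.2]), ([268, 195, 18, 15, 188], [276.7, 201.7]), ([136, 201, 15, 13, 126], [143.7, 207.3]), ([268, 209, 18, 16, 214], [276.5, 216.8])]
green [([198, 144, 21, 17, 196], [208.5, 151.7])]
blue [([364, 140, 12, 30, 191], [369.1, 154.4]), ([225, 162, 16, 21, 204], [232.5, 174.3]), ([399, 162, 57, 43, 1144], [424.8, 183.6])]
scene
orange [([280, 212, 16, 13, 135], [288.2, 217.9]), ([281, 226, 15, 13, 144], [288.0, 232.2]), ([352, 295, 37, 30, 63], [369.8, 309.0])]
green []
blue [([321, 187, 14, 11, 91], [326.3, 193.1]), ([348, 338, 66, 74, 1363], [378.6, 376.3])]
wrist
orange [([380, 183, 38, 38, 585], [393.3, 196.9]), ([394, 195, 46, 43, 1358], [415.6, 216.9])]
green []
blue [([71, 75, 52, 41, 1760], [96.4, 96.1]), ([92, 212, 41, 55, 1069], [112.0, 238.2])]
```

View pics/crop1.png

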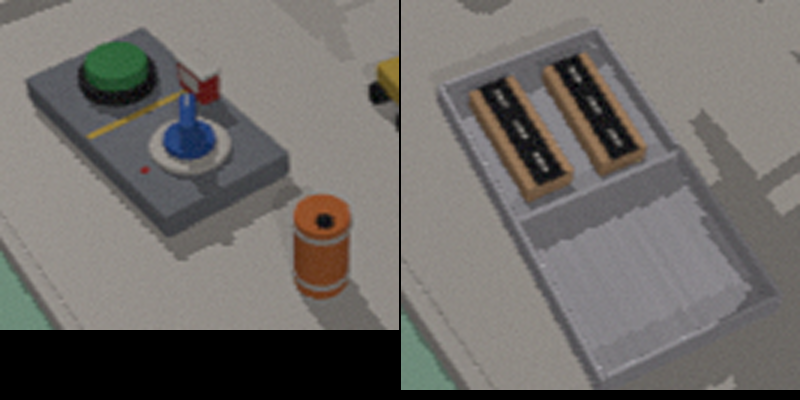

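The left crop confirms the drum (orange, two bands, black cap at about (324,220)). The station corners are at (28,83), (142,30), (287,157) and (168,222). The right crop shows the tray corners at (440,90), (600,32), (775,297) and (603,380), with the empty bay nearest the viewer.

Run:
```python
from h import *
m=arm.camera_model("side"); w=arm.camera_model("wrist"); sc=arm.camera_model("scene")
L=lambda x,y:(170+x/3-.33,130+y/3-.33); R=lambda x,y:(265+(x-401)/3-.33,250+y/3-.33)
S=np.array([onz(m,*L(*p),.031) for p in((28,83),(142,30),(287,157),(168,222))])
T=np.array([onz(m,*R(*p),.027) for p in((440,90),(600,32),(775,297),(603,380))])
for n,Q in(("st",S),("tray",T)):
  print(n,Q[:,:2].round(4).tolist(),Q.mean(0).round(4),[np.linalg.norm(Q[i]-Q[i-1]).round(3) for i in range(4)])
for i in(0,): print([np.degrees(np.arctan2(*(Q[2]-Q[1])[1::-1])).round(1) for Q in(S,T)],[np.degrees(np.arctan2(*(Q[3]-Q[0])[1::-1])).round(1) for Q in(S,T)])
print("pad",onz(m,*L(116,65),.057),"reddot",onz(m,*L(145,170),.031),"whitedisc",onz(m,*L(190,147),.036), "pump",onz(m,*L(199,82),.06))
print("drum wrist top",onz(w,417,216,.08),"cap",onz(w,424,209,.083))
print("cap side",onz(m,*L(324,220),.083),"top",onz(m,*L(321,216),.08))
print("tri",tri(ray(m,276.7,209),ray(sc,288.1,226)))
p=onz(m,*L(145,170),.031)
```

```text
st [[0.4378, 0.3436], [0.5622, 0.3576], [0.5801, 0.1323], [0.4568, 0.1194]] [0.5092 0.2382 0.031 ] [np.float64(0.225), np.float64(0.125), np.float64(0.226), np.float64(0.124)]
tray [[0.4396, -0.1314], [0.5646, -0.1536], [0.5259, -0.3711], [0.405, -0.3524]] [ 0.4838 -0.2521  0.027 ] [np.float64(0.224), np.float64(0.127), np.float64(0.221), np.float64(0.122)]
[np.float64(-85.4), np.float64(-100.1)] [np.float64(-85.2), np.float64(-98.9)]
pad [0.5034068  0.29294096 0.057     ] reddot [0.47086899 0.18407037 0.031     ] whitedisc [0.51461314 0.18355772 0.036     ] pump [0.55140916 0.22893455 0.06      ]
drum wrist top [0.54136636 0.01945773 0.08      ] cap [0.53676697 0.0112059  0.083     ]
cap side [0.5341669  0.00970413 0.083     ] top [0.53638613 0.01696029 0.08      ]
tri (array([0.54087202, 0.02173026, 0.04809297]), np.float64(0.0018354517441333958))
```

Call:
arm_command --series '[0,0,0,-0.1,0.68,0.2,1,0,0,0,-0.19,1,0.4,1,0,0,0,-0.19,1,0.4,1]'

```text
t: 0.52
eef_pos: [0.5712, 0.0189, 0.207]
ee_rot: [3.138, -0.0, -1.57]
force: [0.1, -0.1, 0.1]
width: 0.0876
gripper_force: 0.0
```

Call:
arm_command --series '[0,0,0,0,0.36,0,1,0,0,0,0,0.36,0,1,0,0,0,0,0.36,0,1]'

```text
t: 0.9
eef_pos: [0.54, 0.0191, 0.2092]
ee_rot: [-3.14, 0.0, -1.571]
force: [0.4, 0.1, -0.7]
width: 0.0875
gripper_force: 0.0
```

Run:
```python
from h import *
s=arm.get_state(); m=arm.camera_model("wrist"); im=arm.grab_frame("wrist"); cv2.imwrite("pics/w1.png",im)
print(s["t"],s["eef_pos"].round(4),s["ee_rot"].round(4),s["force"])
b,l=blobs(im,(5,150,90),(16,255,255),100)
for st,c in b: print(st,c,onz(m,*c,.08))
```

```text
0.9 [0.54   0.0191 0.2092] [-3.1402e+00  2.0000e-04 -1.5705e+00] [ 0.4394556   0.09418431 -0.66901345]
[263, 173, 41, 18, 296] [283.4, 179.9] [ 0.54015373 -0.00646053  0.08      ]
[258, 185, 51, 50, 1752] [282.6, 210.5] [0.54081066 0.02044228 0.08      ]
```

View pics/w1.png

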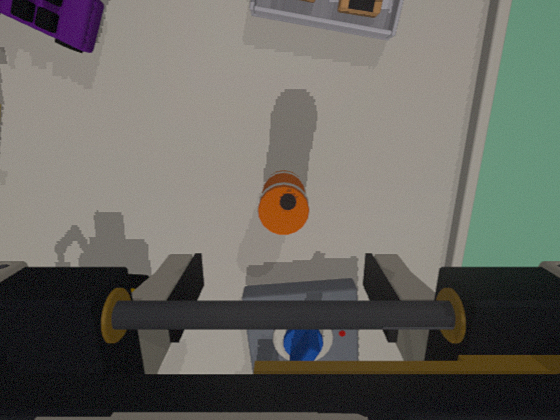

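The wrist view shows the drum alone at (283,209) between the open fingers, so the TCP is within 1–2 mm of it.

Call:
arm_command --series '[0,0,0,-0.01,0,0.5,1,0,0,0,-0.01,0,0.9,1,0,0,0,-0.01,0,0.9,1]'

```text
t: 1.32
eef_pos: [0.5377, 0.0193, 0.1158]
ee_rot: [3.136, -0.002, -1.571]
force: [-0.1, 0.2, 0.1]
width: 0.0874
gripper_force: 0.0
```

Call:
arm_command --series '[0,0,0,0,0,0.35,1,0,0,0,0,0,0.65,1,0,0,0,0,0,0.65,1,0,0,0,0,0,0.65,0.2,0,0,0,0,0,0.65,0.2,0,0,0,0,0,0.65,0.2,0,0,0,0,0,0.65,0.2,0,0,0,0,0,0.65,0.2]' --force 25

```text
t: 2.33
eef_pos: [0.5392, 0.0201, 0.0539]
ee_rot: [-3.141, 0.0, -1.571]
force: [-0.5, 0.2, 1.8]
width: 0.0445
gripper_force: 25.0
```

Call:
arm_command --series '[0,0,0,0,0,-0.2,0.2,0,0,0,0,0,-0.6,0.2,0,0,0,0,0,-1,0.2,0,0,0,0,0,-1,0.2]'

```text
t: 2.82
eef_pos: [0.5407, 0.0205, 0.1567]
ee_rot: [-3.136, 0.002, -1.57]
force: [0.8, -0.2, -2.6]
width: 0.0445
gripper_force: 25.0
```

Call:
arm_command --series '[0,0,0,-0.5,0.18,0,0.2,0,0,0,-1,0.35,0,0.2]'

```text
t: 3.08
eef_pos: [0.5029, 0.1202, 0.1524]
ee_rot: [3.14, -0.001, -1.573]
force: [1.0, 1.4, -2.1]
width: 0.0444
gripper_force: 25.0
```

Call:
arm_command --series '[0,0,0,-0.5,0,0,0.2,0,0,0,-1,0,0,0.2]'

```text
t: 3.32
eef_pos: [0.503, 0.2211, 0.1526]
ee_rot: [3.14, -0.001, -1.571]
force: [1.1, 0.7, -1.7]
width: 0.0446
gripper_force: 25.0
```

Call:
arm_command --series '[0,0,0,-0.4,0,0,0.2,0,0,0,-0.74,0,0,0.2,0,0,0,-0.74,0,0,0.2,0,0,0,-0.74,0,0,0.2]'

```text
t: 3.82
eef_pos: [0.5032, 0.2933, 0.1523]
ee_rot: [3.14, -0.002, -1.571]
force: [0.0, -0.2, -2.0]
width: 0.0446
gripper_force: 25.0
```

Run:
```python
from h import *
s=arm.get_state(); m=arm.camera_model("wrist"); im=arm.grab_frame("wrist"); cv2.imwrite("pics/w2.png",im)
np.savez("pics/w2m.npz",**{k:v for k,v in m.items() if k in("fovy","cx","cy","pose")})
sd=arm.grab_frame("side")
print(s["t"],s["eef_pos"].round(4),s["ee_rot"].round(4),s["force"].round(2),s["width"])
print(blobs(im,(105,120,50),(125,255,255),100)[0])
a=cv2.resize(im[:,140:440],None,fx=1.4,fy=1.4,interpolation=cv2.INTER_CUBIC)
b=cv2.resize(sd[60:220,150:270],(375,500),interpolation=cv2.INTER_CUBIC)
o=np.zeros((588,800,3),np.uint8);o[:a.shape[0],:420]=a;o[:500,422:797]=b
cv2.imwrite("pics/crop2.png",o)
```

```text
3.825 [0.5032 0.2933 0.1523] [ 3.1397e+00 -1.6000e-03 -1.5707e+00] [ 0.   -0.22 -2.04] 0.04456881565670846
[([231, 36, 64, 76, 3469], [262.7, 74.8])]
```

View pics/crop2.png

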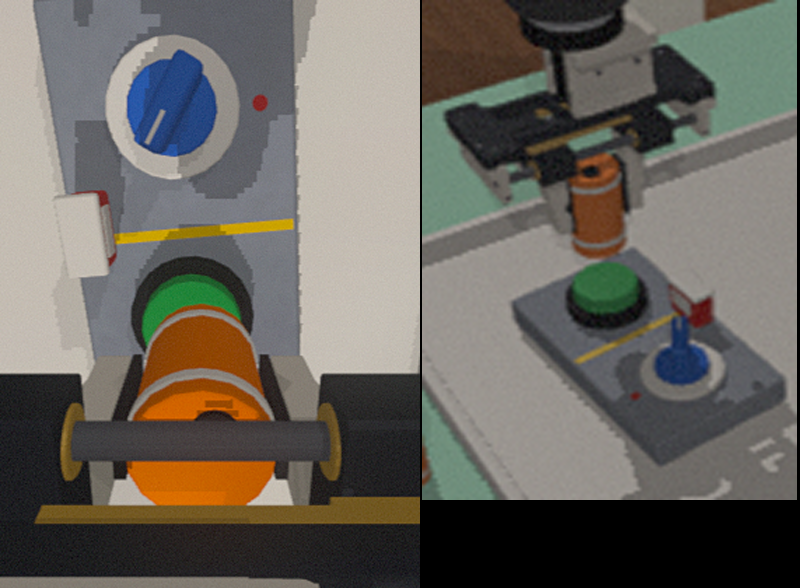

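Run:
```python
from h import *
d=np.load("pics/w2m.npz"); m={k:(d[k] if k=="pose" else float(d[k])) for k in d}
C=lambda x,y:(140+(x-.2)/1.4,(y-.2)/1.4)
print("white disc",onz(m,*C(172,107),.034)); print("reddot",onz(m,*C(260,103),.031))
a,b=onz(m,*C(147,143),.075),onz(m,*C(162,112),.075); print("line",a,b,"dir",np.degrees(np.arctan2(*(a-b)[1::-1])))
a,b=onz(m,*C(186,52),.075),onz(m,*C(150,148),.075); print("bar ends",a,b)
print("ring L,R",onz(m,*C(130,313),.045),onz(m,*C(252,313),.045),"front",onz(m,*C(192,257),.045))
print("pad front",onz(m,*C(192,275),.057),"L/R",onz(m,*C(142,330),.057),onz(m,*C(243,310),.057))
print("drum base front", onz(m,*C(196,306),.1033),"L,R low",onz(m,*C(147,335),.1033),onz(m,*C(247,322),.1033))
l=[onz(m,*C(x,y),.031)[:2] for x,y in((38,40),(92,350),(294,10),(297,350))];print(l)
for i in(0,2):print(np.degrees(np.arctan2(*(l[i+1]-l[i])[::-1])))
y=[onz(m,*C(x,y),.031)[:2] for x,y in((120,239),(292,224))];print("yellow",y,np.degrees(np.arctan2(*(y[0]-y[1])[::-1])))
```

```text
white disc [0.51818141 0.18816087 0.034     ]
reddot [0.47202782 0.18591935 0.031     ]
line [0.52736601 0.20650783 0.075     ] [0.520333  0.1936304 0.075    ] dir 61.35882846906301
bar ends [0.50959739 0.17008359 0.075     ] [0.52609632 0.20863126 0.075     ]
ring L,R [0.54365148 0.29829017 0.045     ] [0.47377068 0.29831284 0.045     ] front [0.50798756 0.26551064 0.045     ]
pad front [0.50784431 0.27250441 0.057     ] L/R [0.53556131 0.30388582 0.057     ] [0.48022022 0.29220204 0.057     ]
drum base front [0.50542862 0.2738238  0.1033    ] L,R low [0.52714998 0.28740336 0.1033    ] [0.48306931 0.28125935 0.1033    ]
[array([0.58547469, 0.15662818]), array([0.57070555, 0.32786321]), array([0.45688301, 0.14322281]), array([0.44311264, 0.32793816])]
94.92959915793409
94.26346446361535
yellow [array([0.54953506, 0.25815687]), array([0.45117428, 0.24951762])] 5.019533164378445
```

The wrist view (left) shows the dial disc at (172,107) with the white line pointing to about 63° in the world frame, so it is roughly 2.1 rad from off. The pad is about 3–4 mm further out in +x and +y than the drum, so I shift before pressing.

Call:
arm_command --series '[0,0,0,-0.03,-0.03,0.2,0.2,0,0,0,-0.03,-0.03,0.4,0.2,0,0,0,-0.03,-0.03,0.48,0.2,0,0,0,-0.03,-0.03,0.5,0.2]' --force 40

```text
t: 4.42
eef_pos: [0.507, 0.2962, 0.1037]
ee_rot: [3.141, -0.001, -1.571]
force: [-0.7, -1.2, 2.5]
width: 0.0448
gripper_force: 40.0
```

Call:
arm_command --series '[0,0,0,0,0,0.02,0.2,0,0,0,0,0,0.04,0.2,0,0,0,0,0,0.05,0.2,0,0,0,0,0,0.05,0.2]'

```text
t: 4.92
eef_pos: [0.5074, 0.2971, 0.099]
ee_rot: [-3.141, 0.0, -1.571]
force: [0.8, -2.2, 4.7]
width: 0.0446
gripper_force: 40.0
```

Call:
arm_command --series '[0,0,0,0,0,0.02,0.2,0,0,0,0,0,0.03,0.2,0,0,0,0,0,0.04,0.2,0,0,0,0,0,0.04,0.2]'

```text
t: 5.42
eef_pos: [0.5075, 0.2972, 0.0958]
ee_rot: [-3.14, 0.0, -1.57]
force: [-1.4, -3.5, 10.8]
width: 0.0448
gripper_force: 40.0
```

Call:
arm_command --series '[0,0,0,0,0,0.01,0.2,0,0,0,0,0,0.02,0.2,0,0,0,0,0,0.02,0.2,0,0,0,0,0,0.02,0.2,0,0,0,0,0,0.02,0.2,0,0,0,0,0,0.02,0.2,0,0,0,0,0,0.02,0.2,0,0,0,0,0,0.02,0.2]'

```text
t: 6.42
eef_pos: [0.5075, 0.2972, 0.0956]
ee_rot: [-3.14, 0.001, -1.57]
force: [-7.3, -5.3, 25.9]
width: 0.0445
gripper_force: 40.0
```

Run:
```python
from h import *
sd=arm.grab_frame("side"); w=arm.grab_frame("wrist"); s=arm.get_state(); print(s["t"],s["force"].round(1),s["eef_pos"],s["moment"].round(2))
o=np.zeros((560,800,3),np.uint8);o[:500,:375]=cv2.resize(sd[60:220,150:270],(375,500),interpolation=cv2.INTER_CUBIC)
a=cv2.resize(w[:,140:440],(400,560));o[:560,400:]=a
cv2.imwrite("pics/crop3.png",o)
```

```text
6.525 [-7.5 -4.8 26.6] [0.50753128 0.29719622 0.09559649] [-2.09  3.   -0.03]
```

View pics/crop3.png

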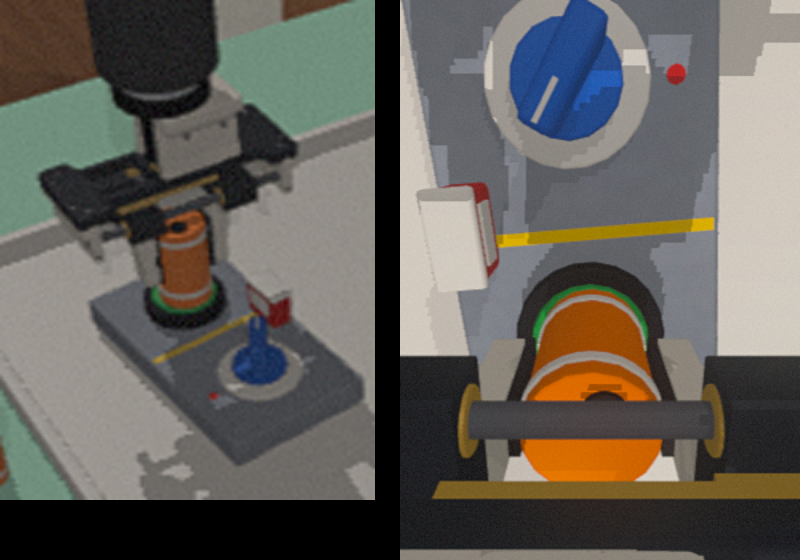

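The pad is flush inside its ring with the drum upright and centred on it, at about 27 N against the stop, held for over a second. Now I lift it and carry it to the bay.

Call:
arm_command --series '[0,0,0,0,0,-0.2,0.2,0,0,0,0,0,-0.6,0.2,0,0,0,0,0,-1,0.2]' --force 30

```text
t: 6.9
eef_pos: [0.5065, 0.2972, 0.1929]
ee_rot: [3.14, -0.0, -1.571]
force: [0.4, 0.0, -1.4]
width: 0.0446
gripper_force: 30.0
```

Call:
arm_command --series '[0,0,0,0.4,0,0,0.2,0,0,0,1,0,0,0.2]'

```text
t: 7.15
eef_pos: [0.5069, 0.1975, 0.1924]
ee_rot: [-3.141, 0.001, -1.569]
force: [0.5, -0.7, -1.7]
width: 0.0444
gripper_force: 30.0
```

Call:
arm_command --series '[0,0,0,0.5,0,0,0.2,0,0,0,1,0,0,0.2]'

```text
t: 7.4
eef_pos: [0.5065, 0.0959, 0.1922]
ee_rot: [3.141, 0.001, -1.571]
force: [0.6, -0.2, -1.4]
width: 0.0448
gripper_force: 30.0
```

Call:
arm_command --series '[0,0,0,0.5,0,0,0.2,0,0,0,1,0,0,0.2]'

```text
t: 7.65
eef_pos: [0.5067, -0.0041, 0.1922]
ee_rot: [-3.142, 0.001, -1.571]
force: [0.9, -0.2, -0.6]
width: 0.0448
gripper_force: 30.0
```

Call:
arm_command --series '[0,0,0,0.5,0,0,0.2,0,0,0,1,0,0,0.2]'

```text
t: 7.9
eef_pos: [0.5068, -0.1041, 0.1922]
ee_rot: [-3.141, 0.001, -1.571]
force: [2.0, -0.4, -2.0]
width: 0.0445
gripper_force: 30.0
```

Call:
arm_command --series '[0,0,0,0.5,0,0,0.2,0,0,0,1,0.1,0,0.2]'

```text
t: 8.15
eef_pos: [0.4972, -0.2042, 0.192]
ee_rot: [-3.141, 0.001, -1.571]
force: [0.7, -0.3, -2.3]
width: 0.0445
gripper_force: 30.0
```

Call:
arm_command --series '[0,0,0,0.5,0.1,0,0.2,0,0,0,1,0.22,0,0.2,0,0,0,1,0.22,0,0.2,0,0,0,1,0.22,0,0.2]'

```text
t: 8.65
eef_pos: [0.4748, -0.3028, 0.1919]
ee_rot: [3.141, 0.001, -1.572]
force: [-0.1, 0.6, -1.6]
width: 0.0444
gripper_force: 30.0
```

Run:
```python
from h import *
s=arm.get_state(); sd=arm.grab_frame("side"); sc=arm.grab_frame("scene")
print(s["t"],s["eef_pos"].round(4),s["ee_rot"].round(4),s["force"].round(2),s["width"])
o=np.zeros((510,800,3),np.uint8);o[:510,:398]=cv2.resize(sd[210:380,265:398],(398,510),interpolation=cv2.INTER_CUBIC)
o[:450,400:]=cv2.resize(sc[200:335,130:250],(400,450),interpolation=cv2.INTER_CUBIC)
cv2.imwrite("pics/crop4.png",o)
```

```text
8.65 [ 0.4748 -0.3028  0.1919] [ 3.1412e+00  8.0000e-04 -1.5719e+00] [-0.15  0.62 -1.62] 0.044432730405049005
```

View pics/crop4.png

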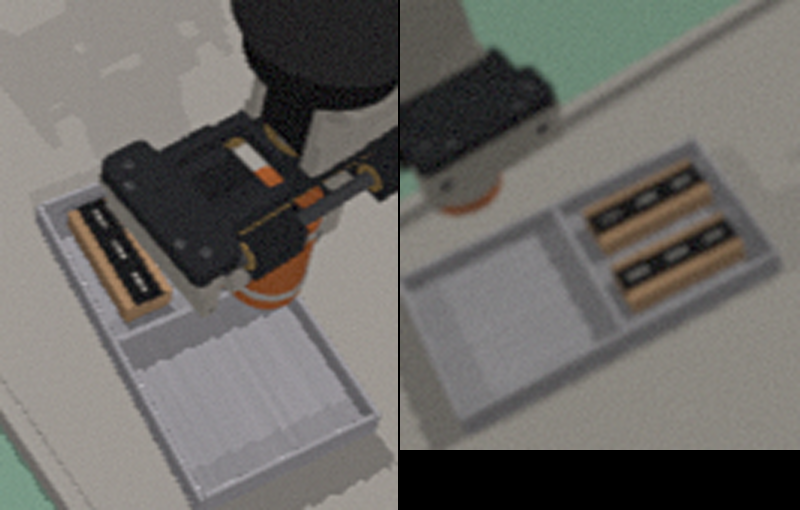

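Run:
```python
from h import *
m=arm.camera_model("scene")
Q=np.array([onz(m,130+x/3.333,200+y/3.333,.027) for x,y in((555,210),(625,328),(470,425),(403,285),(690,145),(777,262))]);print(Q[:,:2].round(4).tolist(),Q[:4].mean(0))
```

```text
[[0.6275, -0.0329], [0.7285, -0.0667], [0.7117, -0.1865], [0.6031, -0.1513], [0.6522, 0.0809], [0.7626, 0.0459]] [ 0.6676746  -0.10934897  0.027     ]
```

Run:
```python
from h import *
m=arm.camera_model("scene")
Q=np.array([onz(m,130+(x-400)/3.333,200+y/3.333,.027) for x,y in((555,210),(625,328),(470,425),(403,285),(690,145),(777,262))]);print(Q[:,:2].round(4).tolist(),Q[:4].mean(0))
```

```text
[[0.4328, -0.2396], [0.5491, -0.2581], [0.5421, -0.3682], [0.4171, -0.3493], [0.4493, -0.1338], [0.5763, -0.1523]] [ 0.48527504 -0.30379753  0.027     ]
```

Both views agree within a centimetre on the bay centre, about (0.480, -0.306), and the drum is above it. Lowering.

Call:
arm_command --series '[0,0,0,0.03,-0.05,0.3,0.2,0,0,0,0.03,-0.05,0.7,0.2,0,0,0,0.03,-0.05,1,0.2]'

```text
t: 9.12
eef_pos: [0.4802, -0.3046, 0.0913]
ee_rot: [3.141, 0.0, -1.569]
force: [-0.1, 0.2, -2.6]
width: 0.0447
gripper_force: 30.0
```

Call:
arm_command --series '[0,0,0,0,0,0.14,0.2,0,0,0,0,0,0.24,0.2,0,0,0,0,0,0.28,0.2,0,0,0,0,0,0.31,0.2,0,0,0,0,0,0.33,0.2,0,0,0,0,0,0.33,0.2]'

```text
t: 9.88
eef_pos: [0.4801, -0.3061, 0.0598]
ee_rot: [-3.141, -0.0, -1.571]
force: [-0.8, 0.5, -0.3]
width: 0.0444
gripper_force: 30.0
```

Call:
arm_command --series '[0,0,0,0,0,0.01,0.2,0,0,0,0,0,0.02,0.2,0,0,0,0,0,0.02,0.2]'

```text
t: 10.25
eef_pos: [0.4801, -0.3061, 0.0578]
ee_rot: [-3.141, -0.0, -1.571]
force: [-1.2, 0.9, 2.2]
width: 0.0447
gripper_force: 30.0
```

Contact (about +4 N). I release with the fingers opened part-way, then lift.

Call:
arm_command --series '[0,0,0,0,0,0,0.65,0,0,0,0,0,0,0.7,0,0,0,0,0,0,0.75,0,0,0,0,0,0,0.75,0,0,0,0,0,0,0.75]'

```text
t: 10.88
eef_pos: [0.48, -0.306, 0.0575]
ee_rot: [3.142, 0.0, -1.571]
force: [-0.5, -0.6, -0.1]
width: 0.0658
gripper_force: 0.0
```

Call:
arm_command --series '[0,0,0,0,0,-0.2,0.75,0,0,0,0,0,-0.5,0.75,0,0,0,0,0,-1,0.75,0,0,0,0,0,-1,0.75]'

```text
t: 11.38
eef_pos: [0.4824, -0.3069, 0.1618]
ee_rot: [-3.134, -0.003, -1.57]
force: [-0.4, -0.0, 0.1]
width: 0.0656
gripper_force: 0.0
```

Run:
```python
from h import *
s=arm.get_state(); m=arm.camera_model("wrist"); im=arm.grab_frame("wrist"); sd=arm.grab_frame("side"); sc=arm.grab_frame("scene")
print(s["t"],s["eef_pos"].round(4),s["q"].round(2),s["width"])
o=np.zeros((560,800,3),np.uint8);o[:450,:398]=cv2.resize(sc[200:335,130:250],(398,450),interpolation=cv2.INTER_CUBIC)
o[:510,400:798]=cv2.resize(sd[210:380,265:398],(398,510),interpolation=cv2.INTER_CUBIC)
cv2.imwrite("pics/crop5.png",o)
```

```text
11.375 [ 0.4824 -0.3069  0.1618] [-0.22  0.26 -0.34  0.   -0.96  0.22] 0.06560861419199887
```

View pics/crop5.png

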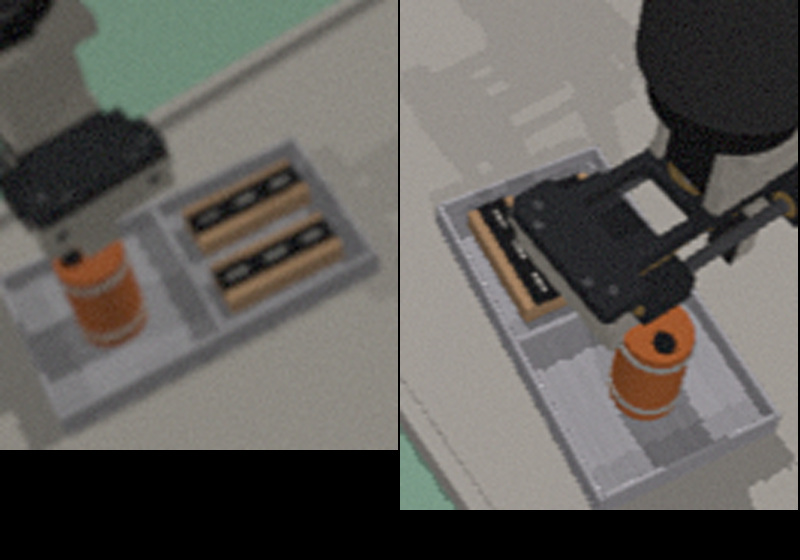

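The drum stands upright in the empty bay, released. Now to the dial, turning the hand 26° on the way.

Call:
arm_command --series '[0,0,0,-0.4,0,-0.2,0.75,0,0,0,-1,-0.1,-0.4,0.75]'

```text
t: 11.78
eef_pos: [0.4886, -0.2072, 0.1958]
ee_rot: [3.138, 0.0, -1.574]
force: [0.3, -0.7, 0.2]
width: 0.066
gripper_force: 0.0
```

Call:
arm_command --series '[0,0,0,-0.5,-0.1,0,0.75,0,0,0,-1,-0.2,0,0.75]'

```text
t: 12.02
eef_pos: [0.5093, -0.1059, 0.1962]
ee_rot: [3.14, -0.0, -1.571]
force: [0.4, -0.6, -0.2]
width: 0.0656
gripper_force: 0.0
```

Call:
arm_command --series '[0,0,0,-0.5,0,0,0.75,0,0,0,-1,-0.04,0,0.75]'

```text
t: 12.28
eef_pos: [0.5129, -0.006, 0.1958]
ee_rot: [3.139, -0.001, -1.571]
force: [0.2, 0.5, -0.2]
width: 0.0657
gripper_force: 0.0
```

Call:
arm_command --series '[0,0,0,-0.5,0,0,0.75,0,0,0,-1,0,0,0.75]'

```text
t: 12.52
eef_pos: [0.513, 0.094, 0.1958]
ee_rot: [3.14, -0.001, -1.571]
force: [0.9, 0.5, 0.7]
width: 0.0657
gripper_force: 0.0
```

Call:
arm_command --series '[0,0,0.1,-0.45,0,0,0.6,0,0,0.2,-0.92,0,0,0.6,0,0,0.29,-0.92,0,0,0.6,0,0,0.29,-0.92,0,0,0.6,0,0,0.29,-0.92,0,0,0.6]'

```text
t: 13.15
eef_pos: [0.5135, 0.184, 0.1963]
ee_rot: [3.141, -0.001, -2.024]
force: [0.3, -0.5, 0.1]
width: 0.0524
gripper_force: 0.0
```

Run:
```python
from h import *
s=arm.get_state(); m=arm.camera_model("wrist"); im=arm.grab_frame("wrist"); cv2.imwrite("pics/w3.png",im)
np.savez("pics/w3m.npz",**{k:v for k,v in m.items() if k in("fovy","cx","cy","pose")})
print(s["t"],s["eef_pos"].round(4),s["ee_rot"].round(4),s["force"].round(2),s["width"])
print(blobs(im,(105,120,50),(125,255,255),100)[0])
cv2.imwrite("pics/crop6.png",cv2.resize(im[100:320,140:440],(800,587),interpolation=cv2.INTER_CUBIC))
```

```text
13.15 [0.5135 0.184  0.1963] [ 3.1410e+00 -1.3000e-03 -2.0237e+00] [ 0.25 -0.48  0.06] 0.05244027193675826
[([258, 185, 48, 58, 1841], [281.1, 209.7])]
```

View pics/crop6.png

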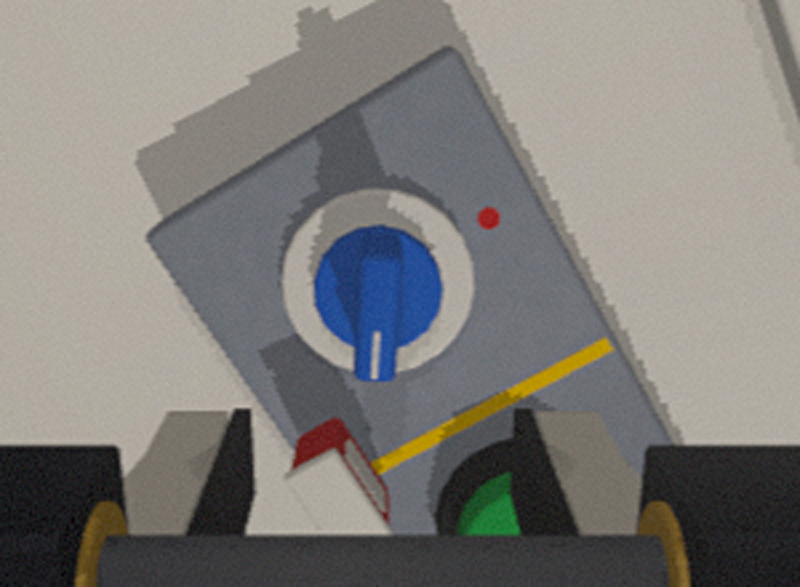

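Run:
```python
from h import *
d=np.load("pics/w3m.npz"); m={k:(d[k] if k=="pose" else float(d[k])) for k in d}
C=lambda x,y:(140+x*.375,100+y*.375)
f,n=onz(m,*C(382,258),.075),onz(m,*C(375,380),.075); print((f+n)/2,np.linalg.norm(f-n),np.degrees(np.arctan2(*(n-f)[1::-1])))
a,b=onz(m,*C(376,334),.075),onz(m,*C(375,376),.075);print(np.degrees(np.arctan2(*(b-a)[1::-1])))
print("disc",onz(m,*C(378,282),.034)); print("edge x",onz(m,*C(378,282),.045))
```

```text
[0.51751187 0.19011361 0.075     ] 0.04103746827978271 60.92336087624632
62.69189229966241
disc [0.51758897 0.18976977 0.034     ]
edge x [0.51610478 0.18677832 0.045     ]
```

Call:
arm_command --series '[0,0,0.02,-0.04,-0.02,0.4,0.6,0,0,0.02,-0.04,-0.02,0.8,0.6,0,0,0.02,-0.04,-0.02,0.8,0.6]'

```text
t: 13.58
eef_pos: [0.5157, 0.1854, 0.1146]
ee_rot: [3.139, -0.005, -2.058]
force: [0.2, -0.3, 1.3]
width: 0.0528
gripper_force: 0.0
```

Call:
arm_command --series '[0,0,0,0,0,0.2,0.6,0,0,0,0,0,0.38,0.6,0,0,0,0,0,0.44,0.6,0,0,0,0,0,0.44,0.6]'

```text
t: 14.08
eef_pos: [0.5178, 0.1874, 0.0741]
ee_rot: [-3.141, 0.001, -2.057]
force: [0.8, -0.5, -0.1]
width: 0.0526
gripper_force: 0.0
```

Call:
arm_command --series '[0,0,0,0,0,0,0,0,0,0,0,0,0,0,0,0,0,0,0,0,0,0,0,0,0,0,0,0,0,0,0,0,0,0,0]' --force 10

```text
t: 14.7
eef_pos: [0.5169, 0.1873, 0.0732]
ee_rot: [3.141, -0.0, -2.058]
force: [-2.8, 1.4, 3.1]
width: 0.0139
gripper_force: 10.0
```

Call:
arm_command --series '[0,0,-0.1,0,0,0,0,0,0,-0.2,0,0,0,0,0,0,-0.3,0,0,0,0,0,0,-0.4,0,0,0,0,0,0,-0.5,0,0,0,0,0,0,-0.6,0,0,0,0,0,0,-0.7,0,0,0,0,0,0,-0.8,0,0,0,0]'

```text
t: 15.7
eef_pos: [0.5192, 0.1878, 0.0732]
ee_rot: [-3.139, -0.001, -0.796]
force: [8.7, -0.5, -6.2]
width: 0.014
gripper_force: 10.0
```

Run:
```python
from h import *
s=arm.get_state();print(s["t"],s["ee_rot"],s["force"].round(1),s["moment"].round(2),s["eef_pos"],s["q"].round(2))
```

```text
15.7 [-3.13865506e+00 -1.39522931e-03 -7.95603357e-01] [ 8.7 -0.5 -6.2] [-0.5  -3.14 -0.03] [0.51918639 0.18777725 0.07322963] [ 0.7   0.34 -0.48  0.   -0.75  0.07]
```

Call:
arm_command --series '[0,0,-0.1,0.015,-0.015,0,0,0,0,-0.2,0.015,-0.015,0,0,0,0,-0.3,0.015,-0.015,0,0,0,0,-0.4,0.015,-0.015,0,0,0,0,-0.48,0.015,-0.015,0,0,0,0,-0.48,0.015,-0.015,0,0]'

```text
t: 16.45
eef_pos: [0.5201, 0.189, 0.0732]
ee_rot: [-3.139, -0.002, -0.045]
force: [-0.9, 7.3, -2.0]
width: 0.0139
gripper_force: 10.0
```

Run:
```python
from h import *
s=arm.get_state();print(s["t"],s["ee_rot"],s["force"].round(1),s["moment"].round(2),s["eef_pos"],s["q"].round(2))
```

```text
16.45 [-3.13890546e+00 -1.70305301e-03 -4.48943792e-02] [-0.9  7.3 -2. ] [2.57 0.39 0.05] [0.5201159  0.1890467  0.07319838] [ 0.7   0.34 -0.47 -0.   -0.75  0.82]
```

Call:
arm_command --series '[0,0,-0.03,0,-0.02,0,0,0,0,-0.06,0,-0.02,0,0,0,0,-0.09,0,-0.02,0,0,0,0,-0.12,0,-0.02,0,0,0,0,-0.12,0,-0.02,0,0]'

```text
t: 17.08
eef_pos: [0.5199, 0.1895, 0.0732]
ee_rot: [-3.141, -0.001, 0.141]
force: [-0.6, 0.9, 0.2]
width: 0.0146
gripper_force: 10.3
```

Run:
```python
from h import *
s=arm.get_state();print(s["t"],s["ee_rot"],s["force"].round(1),s["moment"].round(2),s["eef_pos"])
```

```text
17.075 [-3.14119901e+00 -7.05400684e-04  1.40865261e-01] [-0.6  0.9  0.2] [ 0.23 -0.3  -0.31] [0.51986856 0.18949732 0.07317948]
```

The moment about z rose from 0.05 to 0.31 N m and the bar is twisting slightly in the pads, so the dial is at its stop. Release, lift and look.

Call:
arm_command --series '[0,0,0,0,0,0,0.3,0,0,0,0,0,0,0.5,0,0,0,0,0,0,0.5,0,0,0,0,0,0,0.5]'

```text
t: 17.58
eef_pos: [0.5195, 0.1892, 0.0731]
ee_rot: [3.142, 0.0, 0.141]
force: [0.1, -0.2, 0.3]
width: 0.0427
gripper_force: 0.0
```

Call:
arm_command --series '[0,0,0,0,0,-0.2,0.5,0,0,0,0,0,-0.5,0.5,0,0,0,0,0,-1,0.5,0,0,0,0,0,-1,0.5]'

```text
t: 18.08
eef_pos: [0.5216, 0.1905, 0.1772]
ee_rot: [-3.138, -0.007, 0.142]
force: [0.3, 0.6, -1.0]
width: 0.0442
gripper_force: 0.0
```

Call:
arm_command --series '[0,0,0,0,0,-0.4,0.5,0,0,0,0,0,-0.5,0.5,0,0,0,0,0,-0.5,0.5]'

```text
t: 18.45
eef_pos: [0.5195, 0.1894, 0.2232]
ee_rot: [-3.141, -0.001, 0.141]
force: [0.2, -0.5, -0.6]
width: 0.0439
gripper_force: 0.0
```

Run:
```python
from h import *
s=arm.get_state(); im=arm.grab_frame("wrist"); sd=arm.grab_frame("side")
print(s["t"],s["eef_pos"].round(4),s["ee_rot"].round(4))
o=np.zeros((600,800,3),np.uint8);o[:300,:400]=cv2.resize(im[100:325,130:430],(400,300),interpolation=cv2.INTER_CUBIC)
o[300:,:400]=cv2.resize(sd,(400,300)); o[:480,400:]=cv2.resize(sd[225:393,260:400],(400,480),interpolation=cv2.INTER_CUBIC)
cv2.imwrite("pics/crop7.png",o)
```

```text
18.45 [0.5195 0.1894 0.2232] [-3.1408e+00 -7.0000e-04  1.4120e-01]
```

View pics/crop7.png

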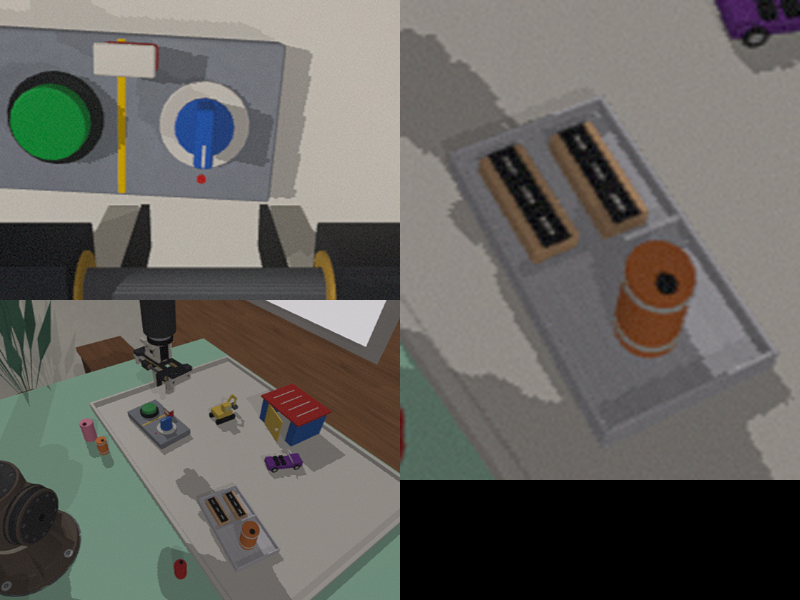

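The white line at (203,157) points to the red dot at (201,179), the pad has sprung back, the drum stands in the bay, and the other toys have not moved.

```bash
python3 -c "
from station import arm
print(arm.job_done())"
```

```text
the job is handed in; nothing more can be done
None
```

I pressed the pad fully down with the orange drum and held it for about a second, stood the drum upright in the empty bay, then turned the dial to its off stop and handed the job in at about 18.5 s; no verdict came back.

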